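# Step a locked clamp-circuit selector five clicks and lock it again

### The arm

A 6-joint arm with a two-finger parallel gripper is mounted at the origin on the work surface; the furniture and walls round the work are solid. World frame = base frame: x ahead of the robot, y to its left, z up, the work surface at z = 0. Lengths are in m, angles in rad, forces in N, time in s.
With the tool pointing down it reaches from about 0.3 to 0.775 m from the base axis. Payload 14.6 kg.
Tool frame: the origin (TCP) lies at the very end of the fingers, on their centre line; the grasp point (between the pads) lies 19 mm behind it; z points along the fingers, y is the line along which they close (so a half turn about z gives the same grasp; the last joint's range is limited). The gripper opens to 94 mm and grips with 3 to 60 N. Pads are 16 mm wide; open, the fingers measure 119 mm over their backs; the gripper's body (75 mm by 177 mm) begins 78 mm behind the grasp point.
Start: joints at [1.084, 0.3, 1.521, -0, 1.321, -0.067], TCP at [0.224, 0.502, 0.205] pointing down, gripper open.
Joint ranges: [-3.03, 3.03], [-0.79, 2.21], [0.23, 2.52], [-1.04, 4.18], [0, 3.07], [-2.55, 2.55]. Speed limits (rad/s): [2.22, 2.22, 2.57, 3.14, 3.14, 3.14].

### API

Orientations are given as a unit quaternion [w, x, y, z].
In Python, from plant import manip, get_image gives the robot as it stands.
- The arm moves only by the tool carry_out, never from a script. Its argument "moves" is a list of rows, each a list of 2 entries, a list of its own where there are three numbers: the shift along the tool's x, y, z in m, then the turn about the tool's z in rad. In form: [[[tx, ty, tz], roll], ...]. A call has 1 to 10 rows; each row shifts and turns the commanded pose from where the row before left it, along the tool's axes as they then stand; what a row does not reach is not made up. A row lasts 1/8 s, in which the tool goes at most 62.5 mm and 10.7 degrees, less where a joint would pass 70% of its speed; a pose out of reach is approached as far as the arm can. A call is refused whole if a number of a shift passes 0.0625 or a number of a turn 0.188, either way. A call with a gripper value outside its range is refused whole. "fingers" is the finger opening in m, from 0 to 0.094, set as the call begins (left out, the last holds). The fingers move at their own pace and stop on an object; "force" is the grip in N (left out, the last holds). Time passes only in rows, so rows that do not move let the fingers close. It gives the time, the measured TCP pose, the force, the opening and the grip force at its end, in the units of the state.
- manip.state(): the state, without advancing time (a new reading comes with each control period).
- get_image(name): name is "scene" or "top" or "wrist"; returns a dict with "image" (480x640x3 uint8, red, green, blue), "range_z" (480x640 float32, m along the optical axis (not along the pixel's ray), 0 where there is no reading), "fx", "fy", "cx", "cy" (pixels), "world_to_cam" (4x4, takes a point from world to camera coordinates). Camera axes: x right, y up, looking along -z (the intrinsics and any distortion apply to the point x, -y, -z); pixel columns grow to the right and rows downward; lengths in m; the calibration is good to about 2 mm. A picture is of the moment at which its call begins.
- manip.hand_in(): hands the job in; it is judged then, once.
The state is a dict: "time": time; "q": joint angles; "qd": joint speeds; "joint_torque": joint torques, N m; "eef_pos": TCP position; "eef_rot": TCP orientation; "ft_force": force on the tool from outside, world axes, zero at the start; "moment": the same for the moment, N m; "finger_gap": finger opening in m; "grasp_force": force on a finger pad.
Only numpy, scipy, OpenCV 4.12 (cv2) and the standard library are available. Lean on these libraries where they do the work, as an engineer would, in place of code of your own. Each camera call takes 0.05 s, during which the arm holds its last target. There are 200 camera calls.

### The job

Switch the hydraulic clamp-circuit selector on the bench to another circuit: pull up the spring collar that locks its knob and turn it anticlockwise (seen from above) until it stays up by itself when let go. Then turn the black pointer knob exactly five clicks clockwise, not past the fifth, and turn the collar back so that it drops fully home and locks the knob there. Leave the other things on the bench where they are.

Things in the scene. Friction and masses are not known exactly. Their poses are not given: they have to be found in the camera images.
- manifold: Selector unit, fixed to the bench: dark base plate 196 x 150 x 10 mm, grey valve block 164 x 118 mm with top at z = 48 mm, capped outlets on both long sides (to y = +-84 mm), two couplers out of its far end (to x = 147 mm), gauge and plugs on top (to z = 57 mm, x over 28 mm). Origin: centre of the underside, at bench height; x towards the couplers, z up. Axis of knob and collar: upright at x = -25 mm, y = 0.
- selector_grip (a point): Middle of the knob's black pointer bar, on the axis, 102 mm above the bench. Bar 46 mm long, 15 mm wide with flat parallel sides, from 89 to 115 mm high. Its x axis runs along the bar to the pointer end (white line), z up; it turns with the knob and never rises. The bar stands on a disc of radius 23.5 mm (top 90 mm); with the collar on its rest the collar's rim is at 89 mm, so keep fingertips above 90 mm.
- selector (a joint): Turn of the knob in rad, 0 at the first station where it starts, growing clockwise seen from above. One click each 0.524 rad (30 degrees), marked by eight white lines on a black dial of radius 49 mm; stops at -0.12 and 3.79. A spring ball draws the knob to the nearest station: up to 0.2 N m just off it, nothing half way between. Locked (0.05 rad play) while the collar is down.
- collar_grip (a point): Middle of the spring collar, on the axis: a knurled aluminium ring round the knob's foot, 60 mm outer diameter, 20 mm high, from 62 to 82 mm high when down (point at 72 mm). The knob's bar lies inside its diameter, so fingers pass down outside the bar to take it. Below it are only the boss (radius 36 mm, to 54 mm high) and the dial. Site rises and turns with the collar; its x axis (one red rib) is the unit's x at 0.
- collar (a joint): Turn of the collar in rad: 0 locked, growing anticlockwise seen from above, stop at 0.82. It turns only when pulled up more than about 9.5 mm, near its upper stop. From 0.75 to 0.82 a hidden pin drops 2 mm onto a rest, where the collar stays up by itself. To lock: pull it up to the stop again, turn back to 0, lower it; it goes down only within about 0.05 rad of 0, with the knob on a station.
- collar_lift (a joint): Height of the collar above its locked place in m: 0 down, about 0.007 on the rest, 0.012 at the upper stop. Its spring presses it down with about 9 N when down, 12 N at the top. The knob is free when this is above 0.006.
- parts_tray: Tin tray 132 x 200 x 30 mm with three black screws standing in it; origin at the centre of its underside. Leave alone.
- casting_1: Black forged lever 116 x 206 x 50 mm; origin at the centre of its underside. Leave alone.
- ratchet: Ratchet 36 x 243 x 25 mm, lying along its y axis; origin at the centre of its underside. Leave alone.
- grease_pot: White grease bottle with red nozzle, 44 mm in diameter, 90 mm high; origin at the centre of its underside. Leave alone.
- eyebolt_1: Lifting eye 76 x 45 x 26 mm, lying; origin at the centre of its underside. Leave alone.

How it is judged:
By the outcome, as a careful person would: the job done as asked, in the order asked, and still so for the second after the job is handed in, with the robot touching nothing.
It also fails if it takes over 72 s, if anything falls off the work surface, if the arm or the gripper's body presses on something with over 40 N, if the wrist force passes 120 N, or if a joint passes its speed limit or range.

## Working session

There is one attempt and no reset: what is moved stays moved. The work goes in short steps, Python scripts to look and compute and a tool call to move; the robot and the scene stay as the last step left them, time stands still between calls to the robot, and variables do not carry over. Pictures are saved under pics/ and viewed, at most 10 in all, crops included, and the job is handed in when it is done.

Besides the shell and the picture viewer there is one more tool, called after "Request:" in YAML: its name, and indented under it one key for each argument. carry_out: Moves the arm, as the interface text tells. Its arguments: {"type":"object","properties":{"moves":{"type":"array","items":{"type":"array"}},"fingers":{"type":"number"},"force":{"type":"number"}},"required":["moves"]}

```bash
mkdir -p pics; ls; python3 - <<'E'
from plant import manip,get_image
import cv2,numpy as np
s=manip.state();print(s)
for n in("top","scene"):
    d=get_image(n);cv2.imwrite(f"pics/{n}0.png",d["image"][...,::-1]);np.savez(f"{n}0.npz",**d);print(n,d["fx"],d["fy"],d["cx"],d["cy"],d["world_to_cam"].round(3).tolist(),d.keys())
E
```

```text
pics
{'time': 0.0, 'q': array([ 1.08441486e+00,  3.00453744e-01,  1.52158682e+00, -2.24138031e-05,
        1.32069635e+00, -6.65807282e-02]), 'qd': array([-5.30937518e-05, -8.11446081e-04, -1.68856887e-04, -5.76846514e-04,
        1.30306231e-04, -1.14965470e-04]), 'joint_torque': array([-3.63433232e-03, -5.31800151e+01, -3.52734053e+01,  7.06392643e-02,
        2.44160666e-02, -6.64644745e-05]), 'eef_pos': array([0.22404254, 0.50200979, 0.20489342]), 'eef_rot': array([-1.45730857e-04,  2.08359702e-01,  9.78052098e-01, -5.53364001e-04]), 'ft_force': array([-0.22927436,  0.22467151,  0.3988113 ]), 'moment': array([ 0.0266109 , -0.01996209, -0.03166037]), 'grasp_force': 0.0, 'finger_gap': 0.09378956015103236}
top 435.786813579488 435.786813579488 314.99176066711414 242.42645330372082 [[0.098, -0.995, 0.006, -0.029], [0.974, 0.097, 0.204, -0.529], [-0.203, -0.014, 0.979, -1.208], [0.0, 0.0, 0.0, 1.0]] dict_keys(['image', 'range_z', 'fx', 'fy', 'cx', 'cy', 'world_to_cam'])
scene 588.3722783032343 588.3722783032343 326.59494463359147 254.50726253685457 [[-0.796, -0.605, -0.018, 0.415], [0.226, -0.324, 0.919, -0.191], [-0.561, 0.727, 0.395, -1.343], [0.0, 0.0, 0.0, 1.0]] dict_keys(['image', 'range_z', 'fx', 'fy', 'cx', 'cy', 'world_to_cam'])
```

View pics/top0.png

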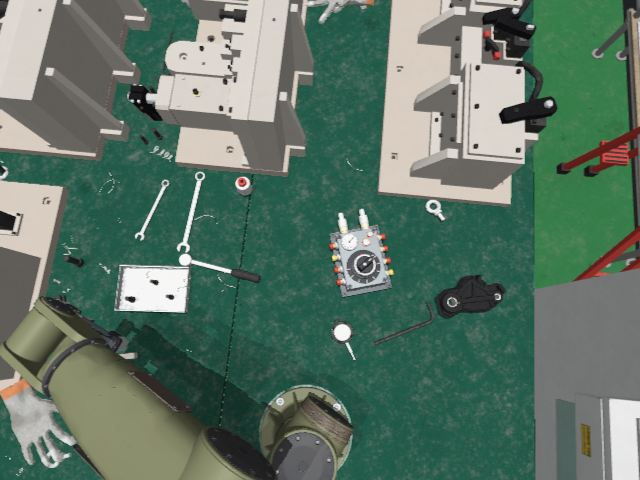

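View pics/scene0.png

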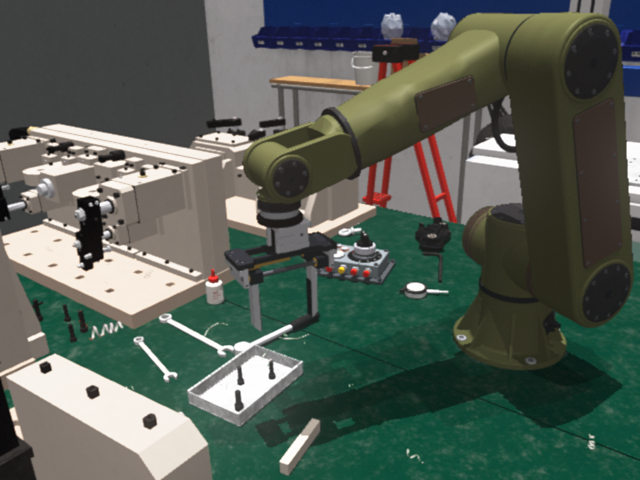

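The top view shows the selector unit at about (362,258), with the knob at (365,264) and the couplers pointing up-image at (342,222) and (364,218). The scene view shows it behind the gripper, with free space above.

```bash
cat > h.py <<'E'
import numpy as np,cv2
from plant import manip,get_image
from scipy.spatial.transform import Rotation as R
def ray(d,u,v,z):
    M=d["world_to_cam"];Rm=M[:3,:3];c=-Rm.T@M[:3,3]
    r=Rm.T@np.array([(u-d["cx"])/d["fx"],-(v-d["cy"])/d["fy"],-1.])
    return c+r*(z-c[2])/r[2]
def pt(d,u,v):
    M=d["world_to_cam"];Rm=M[:3,:3];c=-Rm.T@M[:3,3];k=float(d["range_z"][v,u])
    return c+k*(Rm.T@np.array([(u-d["cx"])/d["fx"],-(v-d["cy"])/d["fy"],-1.]))
def proj(d,p):
    q=d["world_to_cam"]@np.r_[p,1];return d["cx"]+d["fx"]*q[0]/-q[2],d["cy"]+d["fy"]*q[1]/q[2]
def rel(target,yaw_closing=None):
    """shift in tool axes to the target, and turn to bring tool y to world yaw"""
    s=manip.state();w=s["eef_rot"];r=R.from_quat([w[1],w[2],w[3],w[0]])
    print("tool x,y world",r.as_matrix()[:,0].round(3),r.as_matrix()[:,1].round(3))
    print("shift",r.inv().apply(np.array(target)-s["eef_pos"]).round(4))
E
python3 - <<'E'
from h import *
d=dict(np.load("top0.npz"))
print("knob",ray(d,365,264,.1),pt(d,365,264))
a=[ray(d,*p,.01) for p in((330,230),(381,224),(391,290),(342,297))]
print(np.round(a,3)); f=(a[0]+a[1])/2-(a[2]+a[3])/2;print("size",np.linalg.norm(f),"yaw",np.arctan2(f[1],f[0]),"c",np.mean(a,0))
rel(list(ray(d,365,264,.1)[:2])+[.3])
E
```

```text
knob [ 0.47276262 -0.12064737  0.1       ] [ 0.47086455 -0.11944927  0.1112951 ]
[[ 0.581 -0.017  0.01 ]
 [ 0.615 -0.169  0.01 ]
 [ 0.418 -0.212  0.01 ]
 [ 0.384 -0.07   0.01 ]]
size 0.20260435972836036 yaw 0.23909428916181266 c [ 0.4995443  -0.11725061  0.01      ]
tool x,y world [-0.913  0.408  0.   ] [ 0.408  0.913 -0.001]
shift [-0.4809 -0.4673 -0.0946]
```

Request:
carry_out:
  moves:
    - [[-0.04,-0.039,-0.01],0]
    - [[-0.04,-0.039,-0.01],0]
    - [[-0.04,-0.039,-0.01],0]
    - [[-0.04,-0.039,-0.01],0]
    - [[-0.04,-0.039,-0.01],0]
    - [[-0.04,-0.039,-0.01],0]
    - [[-0.04,-0.039,-0.01],0]
    - [[-0.04,-0.039,-0.01],0]
    - [[-0.04,-0.039,-0.01],0]
    - [[-0.04,-0.039,-0.005],0]
  fingers: 0.094

```text
time: 1.35
eef_pos: [0.4308, -0.0188, 0.3009]
eef_rot: [0.0, 0.208, 0.978, 0.0]
ft_force: [1.0, 1.2, 0.5]
finger_gap: 0.0943
grasp_force: 0.0
```

Request:
carry_out:
  moves:
    - [[-0.04,-0.038,0],0]
    - [[-0.041,-0.039,0],0]
    - [[0,0,0],0]

```text
time: 1.72
eef_pos: [0.4734, -0.1229, 0.2993]
eef_rot: [-0.001, 0.21, 0.978, -0.0]
ft_force: [-0.1, 0.9, 0.0]
finger_gap: 0.094
grasp_force: 0.0
```

```bash
python3 - <<'E'
from h import *
rel([.4728,-.1206,.3]);print(manip.state()["q"])
d=get_image("wrist");np.savez("w1.npz",**d);cv2.imwrite("pics/w1.png",d["image"][...,::-1])
d2=get_image("top");np.savez("t1.npz",**d2)
print(proj(d,[.4728,-.1206,.1]),d["world_to_cam"].round(3).tolist())
E
```

```text
tool x,y world [-0.912  0.411  0.002] [ 0.411  0.912 -0.   ]
shift [ 0.0015  0.0019 -0.0007]
[-3.28812105e-01  1.05954377e-01  1.53704219e+00 -2.64324661e-04
  1.50062974e+00 -1.47612143e+00]
(np.float64(319.34907687836534), np.float64(217.19852109215597)) [[0.412, 0.911, 0.0, -0.083], [-0.888, 0.401, -0.227, 0.514], [-0.207, 0.093, 0.974, -0.372], [0.0, 0.0, 0.0, 1.0]]
```

View pics/w1.png

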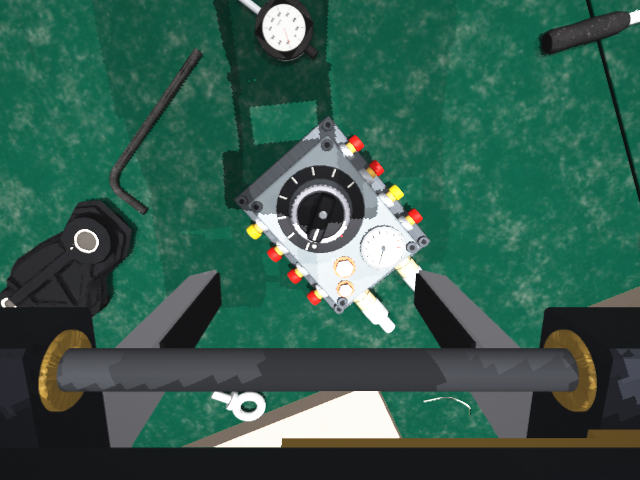

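The wrist view shows the knob's centre screw at about (322,215), the pointer's white line towards (316,240), the dial around them, and the gauge to the lower right. I'll measure more closely.

```bash
python3 - <<'E'
from h import *
d=dict(np.load("w1.npz"))
im=d["image"][150:280,250:400];cv2.imwrite("pics/w1c.png",cv2.resize(im,None,fx=5,fy=4.6,interpolation=cv2.INTER_CUBIC)[...,::-1])
# world points of all pixels, bar-top pixels by height
P={}
for v in range(150,290):
  for u in range(240,400):
    p=pt(d,u,v)
    if np.hypot(p[0]-.473,p[1]+.121)<.06:P[u,v]=p
A=np.array(list(P.values()))
h,e=np.histogram(A[:,2],np.arange(.03,.13,.004));print([(round(x,3),int(y)) for x,y in zip(e,h)])
def fit(lo,hi,name):
    B=A[(A[:,2]>lo)&(A[:,2]<hi)]
    r=cv2.minAreaRect(B[:,:2].astype(np.float32)*1000);c=cv2.minEnclosingCircle(B[:,:2].astype(np.float32)*1000);print(name,len(B),B.mean(0).round(4),r,c)
fit(.108,.122,"bar");fit(.077,.087,"ring")
E
```

```text
[(np.float64(0.03), 0), (np.float64(0.034), 1), (np.float64(0.038), 2), (np.float64(0.042), 18), (np.float64(0.046), 3946), (np.float64(0.05), 1800), (np.float64(0.054), 441), (np.float64(0.058), 84), (np.float64(0.062), 83), (np.float64(0.066), 22), (np.float64(0.07), 21), (np.float64(0.074), 37), (np.float64(0.078), 308), (np.float64(0.082), 451), (np.float64(0.086), 234), (np.float64(0.09), 678), (np.float64(0.094), 11), (np.float64(0.098), 15), (np.float64(0.102), 13), (np.float64(0.106), 15), (np.float64(0.11), 101), (np.float64(0.114), 649), (np.float64(0.118), 0), (np.float64(0.122), 0)]
bar 759 [ 0.472  -0.1185  0.1151] ((472.67718505859375, -118.90290069580078), (15.171272277832031, 45.971588134765625), 46.53385543823242) ((472.4719543457031, -118.98684692382812), 23.1606502532959)
ring 775 [ 0.4706 -0.1175  0.082 ] ((473.5190124511719, -119.48860168457031), (59.14677429199219, 59.72695541381836), 65.5381088256836) ((473.6534729003906, -119.72144317626953), 30.593570709228516)
```

View pics/w1c.png

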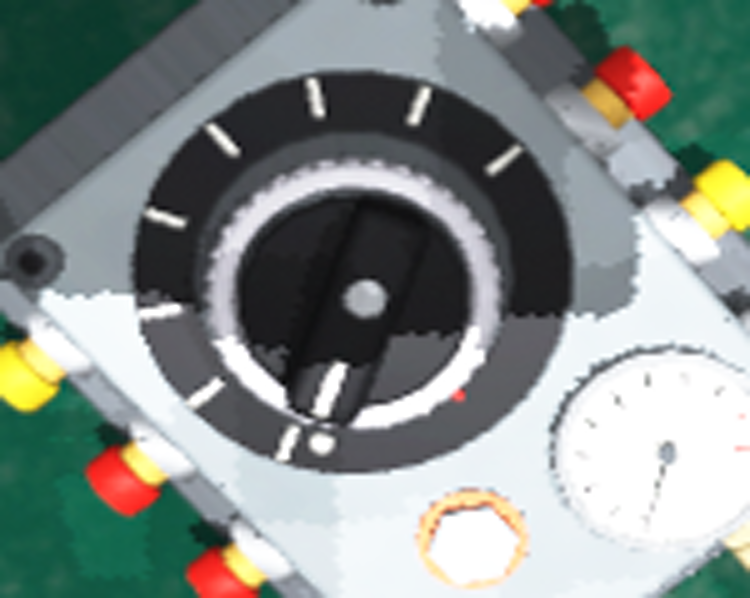

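Request:
carry_out:
  moves:
    - [[0.002,0.003,0],0.168]
    - [[0,0,0.0],0.168]
    - [[0,0,0.05],0]
    - [[0,0,0.05],0]
    - [[0,0,0.04],0]
    - [[0,0,0],0]
    - [[0,0,0],0]

```text
time: 2.7
eef_pos: [0.4732, -0.1163, 0.1624]
eef_rot: [0.001, 0.369, 0.93, 0.0]
ft_force: [0.1, -0.0, -0.0]
finger_gap: 0.0938
grasp_force: 0.0
```

```bash
python3 - <<'E'
from h import *
rel([.473,-.1192,.060]);print(manip.state()["q"],manip.state()["ft_force"])
E
```

```text
tool x,y world [-0.728  0.685 -0.002] [0.685 0.728 0.001]
shift [-0.0016 -0.0023  0.1024]
[-3.16262754e-01  2.01131520e-01  1.74925649e+00  6.27841466e-05
  1.18881711e+00 -1.13217234e+00] [ 0.10580727 -0.02203808 -0.00202318]
```

Request:
carry_out:
  moves:
    - [[-0.002,-0.002,0.04],0]
    - [[0,0,0.03],0]
    - [[0,0,0.02],0]
    - [[0,0,0.012],0]
    - [[0,0,0],0]
    - [[0,0,0],0]

```text
time: 3.45
eef_pos: [0.4732, -0.1197, 0.0596]
eef_rot: [0.001, 0.369, 0.929, 0.0]
ft_force: [-1.1, 0.5, 0.9]
finger_gap: 0.0938
grasp_force: 0.0
```

Request:
carry_out:
  moves:
    - [[0,0,0],0]
    - [[0,0,0],0]
    - [[0,0,0],0]
    - [[0,0,0],0]
    - [[0,0,0],0]
    - [[0,0,0],0]
  fingers: 0.045
  force: 15

```text
time: 4.2
eef_pos: [0.473, -0.1191, 0.0586]
eef_rot: [0.0, 0.369, 0.929, 0.0]
ft_force: [4.1, 4.9, -0.3]
finger_gap: 0.0597
grasp_force: 15.0
```

Request:
carry_out:
  moves:
    - [[0,0.0005,0],0]
    - [[0,0,0],0]
    - [[0,0,0],0]
    - [[0,0,-0.003],0]
    - [[0,0,-0.004],0]
    - [[0,0,-0.004],0]
    - [[0,0,0],0]
    - [[0,0,0],0]
  fingers: 0.045
  force: 45

```text
time: 5.2
eef_pos: [0.4729, -0.119, 0.0687]
eef_rot: [-0.0, 0.369, 0.929, 0.0]
ft_force: [8.7, 1.6, -11.5]
finger_gap: 0.0589
grasp_force: 45.0
```

Request:
carry_out:
  moves:
    - [[0,0.0003,-0.0013],0]
    - [[0,0,0],0]
    - [[0,0,0],-0.1]
    - [[0,0,0],-0.1]
    - [[0,0,0],-0.1]
    - [[0,0,0],-0.1]
    - [[0,0,0],-0.1]
    - [[0,0,0],-0.1]
    - [[0,0,0],0]
    - [[0,0,0],0]

```text
time: 6.45
eef_pos: [0.4727, -0.1196, 0.0698]
eef_rot: [-0.0, 0.078, 0.997, -0.001]
ft_force: [2.9, -5.0, -11.7]
finger_gap: 0.0593
grasp_force: 45.0
```

```bash
python3 - <<'E'
from h import *
s=manip.state();rel([.473,-.1192,.07]);print(s["moment"],s["ft_force"],s["q"][5])
d=get_image("wrist");np.savez("w2.npz",**d);cv2.imwrite("pics/w2.png",d["image"][...,::-1])
E
```

```text
tool x,y world [-0.988  0.155  0.001] [ 0.155  0.988 -0.001]
shift [-0.0003  0.0005 -0.0002]
[-1.35335419 -0.64836435  0.04201051] [  2.91933839  -4.97460195 -11.73540836] -1.7364372244699033
```

View pics/w2.png

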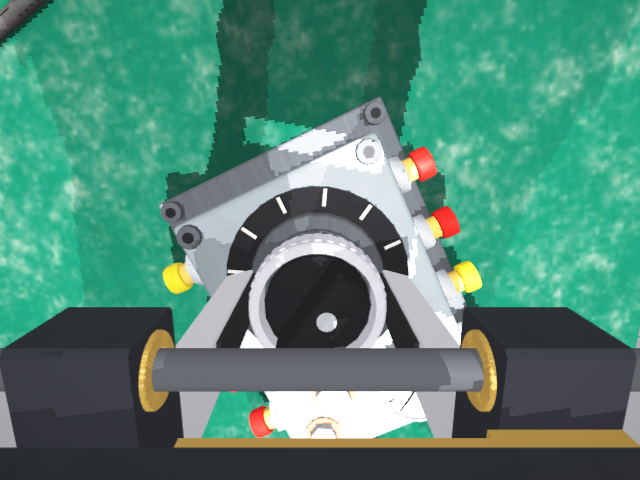

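The fingers hold the collar, centred at about (318,300), and the low moment says it is turning. Now the rest of the turn.

Request:
carry_out:
  moves:
    - [[0,0,0],-0.09]
    - [[0,0,0],-0.09]
    - [[0,0,0],0]
    - [[0,0,0],0]

```text
time: 7.0
eef_pos: [0.4726, -0.1198, 0.0698]
eef_rot: [-0.001, -0.012, 1.0, -0.001]
ft_force: [3.1, -7.8, -12.0]
finger_gap: 0.0592
grasp_force: 45.0
```

```bash
python3 - <<'E'
from h import *
s=manip.state();rel([.473,-.1192,.07]);print(s["moment"],s["ft_force"],s["q"][5])
E
```

```text
tool x,y world [-1.    -0.024  0.001] [-0.024  1.    -0.001]
shift [-0.0004  0.0006 -0.0002]
[-1.76783448 -0.68872168  0.05475537] [  3.06403311  -7.80820726 -12.0423737 ] -1.9164339030812174
```

Request:
carry_out:
  moves:
    - [[0,-0.0005,0.001],0]
    - [[0,0,0.001],0]
    - [[0,0,0.001],0]
    - [[0,0,0],0]
    - [[0,0,0],0]

```text
time: 7.62
eef_pos: [0.4726, -0.1199, 0.067]
eef_rot: [-0.001, -0.012, 1.0, -0.0]
ft_force: [2.5, -4.6, -11.6]
finger_gap: 0.0592
grasp_force: 45.0
```

Request:
carry_out:
  moves:
    - [[0,0,0.001],0]
    - [[0,0,0.0005],0]
    - [[0,0,0],0]
    - [[0,0,0],0]

```text
time: 8.12
eef_pos: [0.4727, -0.1199, 0.0659]
eef_rot: [-0.0, -0.012, 1.0, -0.0]
ft_force: [1.2, -5.7, -8.4]
finger_gap: 0.0593
grasp_force: 45.0
```

Request:
carry_out:
  moves:
    - [[0,0,0.001],0]
    - [[0,0,0],0]

```text
time: 8.38
eef_pos: [0.4727, -0.1199, 0.0653]
eef_rot: [-0.0, -0.012, 1.0, -0.0]
ft_force: [-2.4, -5.3, -0.6]
finger_gap: 0.0588
grasp_force: 45.0
```

Request:
carry_out:
  moves:
    - [[0,0,0],0]
    - [[0,0,0],0]
    - [[0,0,0],0]
    - [[0,0,0],0]
    - [[0,0,-0.05],0]
    - [[0,0,-0.06],0]
    - [[0,0,-0.06],0]
    - [[0,0,-0.06],0]
    - [[0,0,0],0]
    - [[0,0,0],0]
  fingers: 0.094

```text
time: 9.62
eef_pos: [0.4728, -0.1193, 0.2943]
eef_rot: [-0.001, -0.012, 1.0, 0.0]
ft_force: [-0.4, -0.0, -0.1]
finger_gap: 0.0942
grasp_force: 0.0
```

```bash
cat >> h.py <<'E'
def survey(d,bar=True):
    A=np.array([p for v in range(100,350) for u in range(200,460) for p in [pt(d,u,v)] if np.hypot(p[0]-.473,p[1]+.1195)<.045])
    h,e=np.histogram(A[:,2],np.arange(.06,.12,.002));print([(round(float(x)*1000),int(y)) for x,y in zip(e,h) if y>20])
    rr=np.hypot(A[:,0]-.473,A[:,1]+.1195);B=A[(rr>.025)&(rr<.029)&(A[:,2]>.07)];print("rim z",np.percentile(B[:,2],[10,50,90]).round(4))
    B=A[(A[:,2]>.108)&(A[:,2]<.122)];print("bar",cv2.minAreaRect(B[:,:2].astype(np.float32)*1000))
    hsv=cv2.cvtColor(d["image"],cv2.COLOR_RGB2HSV);m=((hsv[...,0]<8)|(hsv[...,0]>172))&(hsv[...,1]>120)&(hsv[...,2]>70)
    pr=[p for v,u in np.argwhere(m) for p in [pt(d,u,v)] if .024<np.hypot(p[0]-.473,p[1]+.1195)<.034 and p[2]>.055]
    if pr:
        p=np.mean(pr,0);print("rib",len(pr),p.round(4),"yaw deg",np.degrees(np.arctan2(p[1]+.1195,p[0]-.473)))
E
python3 - <<'E'
from h import *
survey(dict(np.load("w1.npz")))
d=get_image("wrist");np.savez("w3.npz",**d);survey(d);rel([.473,-.1192,.096])
E
```

```text
[(60, 57), (62, 76), (76, 24), (78, 59), (80, 249), (82, 437), (88, 231), (90, 649), (92, 29), (112, 91), (114, 483), (116, 166)]
rim z [0.0813 0.0828 0.4105]
bar ((472.67718505859375, -118.90290069580078), (15.171272277832031, 45.971588134765625), 46.53385543823242)
[(60, 45), (62, 63), (78, 22), (82, 35), (84, 58), (86, 107), (88, 782), (90, 750), (92, 34), (100, 22), (112, 102), (114, 496), (116, 164)]
rim z [0.0853 0.0893 0.0905]
bar ((472.7052307128906, -118.86212158203125), (15.212535858154297, 46.13557052612305), 46.26205825805664)
tool x,y world [-1.    -0.024  0.002] [-0.024  1.     0.001]
shift [-7.000e-04 -1.000e-04  1.978e-01]
```

The collar stands on its rest, with its rim at 89 mm. Next I grip the bar.

Request:
carry_out:
  moves:
    - [[0,0,0.01],0.18]
    - [[0,0,0.03],0.18]
    - [[0,0,0.03],0.18]
    - [[0,0,0.03],0.18]
    - [[0,0,0.03],0.066]
    - [[0,0,0.03],0]
    - [[0,0,0.025],0]
    - [[0,0,0.0155],0]
    - [[0,0,0],0]
    - [[0,0,0],0]
  fingers: 0.06

```text
time: 10.92
eef_pos: [0.4734, -0.1196, 0.0954]
eef_rot: [0.0, 0.372, 0.928, 0.0]
ft_force: [-0.2, -0.3, 0.6]
finger_gap: 0.0602
grasp_force: 0.0
```

Request:
carry_out:
  moves:
    - [[0,0,0],0]
    - [[0,0,0],0]
    - [[0,0,0],0]
    - [[0,0,0],0]
    - [[0,0,0],0]
    - [[0,0,0],0]
  fingers: 0.005
  force: 15

```text
time: 11.68
eef_pos: [0.4732, -0.1193, 0.0948]
eef_rot: [0.0, 0.372, 0.928, 0.0]
ft_force: [1.8, 1.8, -0.6]
finger_gap: 0.0152
grasp_force: 15.0
```

```bash
python3 - <<'E'
from h import *
s=manip.state();rel([.4728,-.1192,.094]);print(s["moment"],s["ft_force"],s["q"])
E
```

```text
tool x,y world [-0.724  0.69  -0.   ] [0.69  0.724 0.   ]
shift [ 0.0004 -0.0002  0.0008]
[ 0.36275111 -0.32998222 -0.01745017] [ 1.81739643  1.83840623 -0.58461498] [-3.22203406e-01  2.90854717e-01  1.81177821e+00  3.71131502e-04
  1.03879359e+00 -1.13140757e+00]
```

Request:
carry_out:
  moves:
    - [[0,0,0],0]
    - [[0,0,0],0.13]
    - [[0,0,0],0.13]
    - [[0,0,0],0.13]
    - [[0,0,0],0.13]
    - [[0,0,0],0.13]
    - [[0,0,0],0.13]
    - [[0,0,0],0.13]
    - [[0,0,0],0.13]
    - [[0,0,0],0.008]
  force: 35

```text
time: 12.92
eef_pos: [0.4741, -0.1191, 0.0948]
eef_rot: [0.001, 0.787, 0.617, 0.001]
ft_force: [9.4, 5.2, -5.4]
finger_gap: 0.0147
grasp_force: 35.0
```

```bash
python3 - <<'E'
from h import *
s=manip.state();rel([.4728,-.1192,.094]);print(s["moment"],s["ft_force"],s["q"],s["finger_gap"])
E
```

```text
tool x,y world [0.239 0.971 0.001] [ 0.971 -0.239  0.002]
shift [-0.0004 -0.0012  0.0008]
[ 0.84352468 -1.59569473  0.04457513] [ 9.35882682  5.21073832 -5.41292025] [-3.21734450e-01  2.91233786e-01  1.81110274e+00  1.27374822e-03
  1.03715605e+00 -8.13009279e-02] 0.01472137560315818
```

Request:
carry_out:
  moves:
    - [[0,0.0005,0],0.13]
    - [[0,0,0],0.13]
    - [[0,0,0],0.13]
    - [[0,0,0],0.13]
    - [[0,0,0],0.13]
    - [[0,0,0],0.13]
    - [[0,0,0],0.13]
    - [[0,0,0],0.13]
    - [[0,0,0],0]
    - [[0,0,0],0]

```text
time: 14.18
eef_pos: [0.4747, -0.1197, 0.0948]
eef_rot: [0.0, 0.989, 0.145, 0.001]
ft_force: [10.9, 0.9, -6.0]
finger_gap: 0.0146
grasp_force: 35.0
```

Request:
carry_out:
  moves:
    - [[0,0,0],0.13]
    - [[0,0,0],0.13]
    - [[0,0,0],0.13]
    - [[0,0,0],0.13]
    - [[0,0,0],0.01]
    - [[0,0,0],0]
    - [[0,0,0],0]

```text
time: 15.05
eef_pos: [0.4747, -0.1201, 0.0948]
eef_rot: [0.0, 0.993, -0.119, 0.002]
ft_force: [10.7, -3.5, -9.6]
finger_gap: 0.0148
grasp_force: 35.0
```

```bash
python3 - <<'E'
from h import *
s=manip.state();rel([.4728,-.1192,.094]);print(s["moment"],s["ft_force"],s["q"],s["finger_gap"])
E
```

```text
tool x,y world [ 0.972 -0.236  0.003] [-0.236 -0.972  0.001]
shift [-0.0021 -0.0005  0.0008]
[-0.4840123  -1.87029683 -0.03845189] [10.7037352  -3.4680541  -9.56895749] [-3.22565429e-01  2.92538522e-01  1.80938710e+00 -2.73195219e-04
  1.03647914e+00  1.48670552e+00] 0.014785520014176093
```

Request:
carry_out:
  moves:
    - [[0,0,0],0]
    - [[0,0,0],0]
    - [[0,0,0],0]
    - [[0,0,-0.04],0]
    - [[0,0,-0.06],0]
    - [[-0.002,0,-0.06],-0.18]
    - [[0,0,-0.04],-0.18]
    - [[0,0,0],-0.18]
    - [[0,0,0],-0.18]
    - [[0,0,0],0]
  fingers: 0.094

```text
time: 16.3
eef_pos: [0.4715, -0.1191, 0.2947]
eef_rot: [-0.0, 0.971, 0.238, -0.0]
ft_force: [-0.1, 0.0, -0.1]
finger_gap: 0.0943
grasp_force: 0.0
```

```bash
python3 - <<'E'
from h import *
d=get_image("wrist");np.savez("w4.npz",**d);survey(d);rel([.473,-.1192,.066]);cv2.imwrite("pics/w4.png",d["image"][...,::-1])
E
```

```text
[(60, 54), (62, 55), (78, 23), (80, 33), (82, 24), (84, 60), (86, 98), (88, 857), (90, 709), (92, 21), (112, 109), (114, 497), (116, 149)]
rim z [0.0881 0.0896 0.4059]
bar ((474.81048583984375, -120.1302719116211), (15.06645393371582, 46.15799331665039), 76.52363586425781)
rib 3 [ 0.4884 -0.0934  0.0824] yaw deg 59.41732851010297
tool x,y world [ 0.888  0.46  -0.   ] [ 0.46  -0.888 -0.   ]
shift [0.0013 0.0008 0.2287]
```

View pics/w4.png

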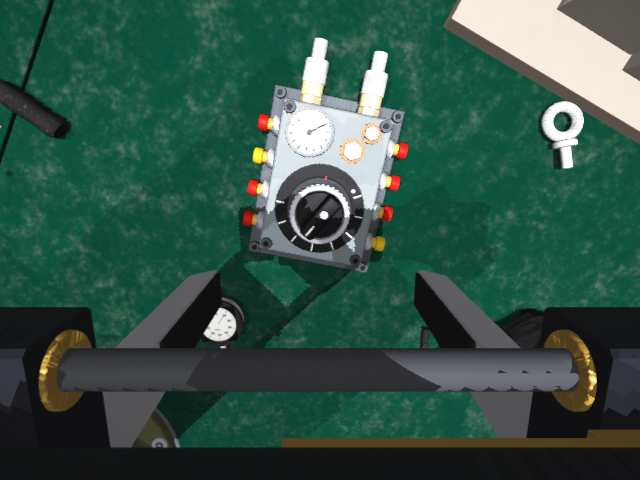

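The pointer bar's axis is at 76.5°, so it has turned exactly 150°, five clicks. The knob at about (322,214) points lower-left, and the collar is still up at 89 mm. Next I take the collar again.

Request:
carry_out:
  moves:
    - [[0.002,0.0015,0.05],0]
    - [[0,0,0.06],0]
    - [[0,0,0.05],0]
    - [[0,0,0.03],0]
    - [[0,0,0.02],0]
    - [[0,0,0.0185],0]
    - [[0,0,0],0]
    - [[0,0,0],0]

```text
time: 17.35
eef_pos: [0.4744, -0.1196, 0.067]
eef_rot: [0.0, 0.971, 0.238, 0.0]
ft_force: [-0.0, 0.9, 0.1]
finger_gap: 0.0939
grasp_force: 0.0
```

Request:
carry_out:
  moves:
    - [[0,0,0],0]
    - [[0,0,0],0]
    - [[0,0,0],0]
    - [[0,0,0],0]
    - [[0,0,0],0]
    - [[0,0,0],0]
  fingers: 0.045
  force: 15

```text
time: 18.1
eef_pos: [0.4743, -0.1197, 0.0664]
eef_rot: [0.0, 0.971, 0.239, 0.0]
ft_force: [1.7, -4.0, 1.5]
finger_gap: 0.0596
grasp_force: 15.0
```

Request:
carry_out:
  moves:
    - [[0,0,0],0]
    - [[0,0,0],0]
    - [[0,0,-0.0015],0]
    - [[0,0,-0.0015],0]
    - [[0,0,-0.0015],0]
    - [[0,0,-0.0005],0]
    - [[0,0,0],0]
    - [[0,0,0],0]
  force: 45

```text
time: 19.1
eef_pos: [0.4742, -0.1197, 0.0705]
eef_rot: [0.0, 0.971, 0.239, 0.0]
ft_force: [6.8, -5.6, -12.9]
finger_gap: 0.0596
grasp_force: 45.0
```

Request:
carry_out:
  moves:
    - [[0,0,0],0.1]
    - [[0,0,0],0.1]
    - [[0,0,0],0.1]
    - [[0,0,0],0.1]
    - [[0,0,0],0.1]
    - [[0,0,0],0.1]
    - [[0,0,0],0.1]
    - [[0,0,0],0.08]
    - [[0,0,0],0]
    - [[0,0,0],0]

```text
time: 20.35
eef_pos: [0.4741, -0.1199, 0.0705]
eef_rot: [0.0, 0.989, -0.149, 0.0]
ft_force: [6.6, -8.5, -12.4]
finger_gap: 0.0592
grasp_force: 45.0
```

```bash
python3 - <<'E'
from h import *
s=manip.state();rel([.4738,-.1195,.07]);print(s["moment"],s["ft_force"],s["q"])
E
```

```text
tool x,y world [ 0.956 -0.294  0.   ] [-0.294 -0.956  0.001]
shift [-0.0004 -0.0003  0.0005]
[-1.43075928 -1.12562292  0.03648071] [  6.57348579  -8.54772368 -12.42286331] [-3.22230893e-01  3.29666010e-01  1.82675284e+00 -6.73337629e-04
  9.84990415e-01  1.54718648e+00]
```

Request:
carry_out:
  moves:
    - [[0,0,0.0015],0]
    - [[0,0,0.0015],0]
    - [[0,0,0.0015],0]
    - [[0,0,0.0015],0]
    - [[0,0,0],0]
    - [[0,0,0],0]

```text
time: 21.1
eef_pos: [0.4742, -0.1199, 0.0646]
eef_rot: [0.0, 0.989, -0.149, 0.0]
ft_force: [6.0, -8.0, -10.9]
finger_gap: 0.0595
grasp_force: 45.0
```

Request:
carry_out:
  moves:
    - [[0,0,0.0015],0]
    - [[0,0,0.0015],0]
    - [[0,0,0.0015],0]
    - [[0,0,0.001],0]
    - [[0,0,0],0]
    - [[0,0,0],0]

```text
time: 21.85
eef_pos: [0.4743, -0.1199, 0.0596]
eef_rot: [0.0, 0.989, -0.149, 0.0]
ft_force: [2.4, -7.1, -2.8]
finger_gap: 0.0593
grasp_force: 45.0
```

Nearly home (about 10.9 mm down and the load is falling). I'll release, rise and check.

Request:
carry_out:
  moves:
    - [[0,0,0.0005],0]
    - [[0,0,0],0]

```text
time: 22.1
eef_pos: [0.4743, -0.1199, 0.0596]
eef_rot: [0.0, 0.989, -0.149, 0.0]
ft_force: [-0.5, -6.9, 3.6]
finger_gap: 0.0593
grasp_force: 45.0
```

Request:
carry_out:
  moves:
    - [[0,0,0],0]
    - [[0,0,0],0]
    - [[0,0,0],0]
    - [[0,0,0],0]
    - [[0,0,-0.05],0]
    - [[0,0,-0.06],0]
    - [[0,0,-0.06],0]
    - [[0,0,-0.06],0]
    - [[0,0,0],0]
    - [[0,0,0],0]
  fingers: 0.094

```text
time: 23.35
eef_pos: [0.4738, -0.1194, 0.2882]
eef_rot: [-0.0, 0.989, -0.149, -0.001]
ft_force: [0.1, -0.4, -0.4]
finger_gap: 0.0941
grasp_force: 0.0
```

```bash
python3 - <<'E'
from h import *
d=get_image("wrist");np.savez("w5.npz",**d);survey(d);cv2.imwrite("pics/w5.png",cv2.resize(d["image"][120:300,220:420],None,fx=3.2,fy=3.2)[...,::-1])
E
```

```text
[(60, 58), (62, 78), (76, 22), (78, 65), (80, 251), (82, 455), (88, 298), (90, 679), (112, 105), (114, 523), (116, 153)]
rim z [0.0815 0.0826 0.399 ]
bar ((474.8770751953125, -120.31812286376953), (14.992901802062988, 45.895606994628906), 76.11319732666016)
rib 2 [ 0.5028 -0.1117  0.0742] yaw deg 14.646249593781247
```

View pics/w5.png

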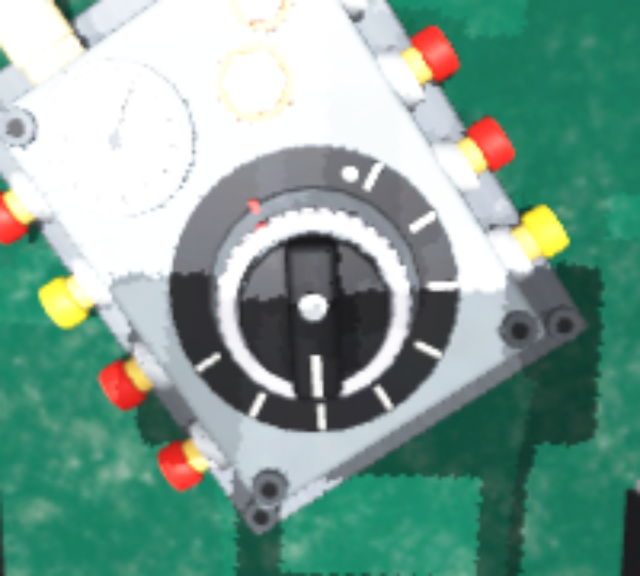

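The pointer's line at (317,375) faces the sixth mark at (320,415). Counting from the dotted first mark at (372,178), that is five clicks. The red rib at (262,222) meets the red mark at (255,207), and the rim is at 82.6 mm, its original locked height.

```bash
python3 -c "
from plant import manip
print(manip.hand_in())"
```

```text
the job is handed in; nothing more can be done
None
```

The selector is five clicks clockwise from where it started, the collar is back down at its locked height, and the job was handed in at about 23 s of the 72 s limit with the gripper clear.

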